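# Set out the parts for a garage-door roller rebuild

## Robot

A 6-joint arm with a two-finger parallel gripper is mounted at the origin on the work surface. World frame = base frame: x ahead of the robot, y to its left, z up, the work surface at z = 0. Lengths are in m, angles in degrees, forces in N, time in s.
With the tool pointing down it reaches from about 0.4 to 0.825 m from the base axis. Payload 7 kg.
Tool frame: the origin (TCP) lies on the centre line of the jaws, within the pads' length; the fingertips stand 8 mm ahead of it and the grasp point (between the pads) lies 11 mm behind it; z points along the fingers, y is the line along which they close (so a half turn about z gives the same grasp; the last joint's range is limited). The gripper opens to 88 mm and grips with 3 to 60 N. Pads are 19 mm wide; open, the fingers measure 130 mm over their backs; the gripper's body (78 mm by 193 mm) begins 47 mm behind the grasp point.
Start: joints at [85.949, 20.546, 0.682, 0, -70.136, -16.507], TCP at [0.237, 0.632, 0.235] pointing down, gripper open.
Joint ranges: [-176.03, 176.03], [-82.01, 121.73], [-58.28, 71.71], [-173.87, 95.51], [-174.79, -0.11], [-173.66, 173.66]. Speed limits (degrees/s): [136.94, 136.94, 172.46, 180, 180, 180].

## Interface

Orientations are given as [roll, pitch, yaw] about the fixed x, y, z axes, in that order (R = Rz(yaw) Ry(pitch) Rx(roll)).
In Python, from plant import ctrl, vision gives the robot as it stands. The module is installed in compiled form; this text tells all that it offers.
- The arm moves only by the tool move_arm, never from a script. Its argument "moves" is one flat list of numbers, 7 for each row, row after row: the finger opening in cm, from 0 to 8.76, then the shift along the tool's x, y, z in cm, then the turn, a rotation vector about the tool's x, y, z in rad. A call has 1 to 8 rows; each row shifts and turns the commanded pose from where the row before left it, along the tool's axes as they then stand; what a row does not reach is not made up. A row lasts 1/10 s, in which the tool goes at most 50 mm and 8.59 degrees, less where a joint would pass 70% of its speed; a pose out of reach is approached as far as the arm can. A call with a gripper value outside its range is refused whole. The fingers move at their own pace and stop on an object; the grip force is fixed at half the most. Time passes only in rows, so rows that do not move let the fingers close. It gives the time, the measured TCP pose, the force, the opening and the grip force at its end, in the units of the state.
- ctrl.get_obs(): the state, without advancing time (a new reading comes with each control period).
- vision.snapshot(name): name is "side" or "top"; returns (picture, depth): 400x640x3 uint8, red, green, blue; 400x640 float32, m along the optical axis (not along the pixel's ray), 0 where there is no reading.
- vision.camera_model(name): a dict with "vertical_fov" (degrees; the focal length in pixels is half the picture's height over the tangent of half this angle, whatever the lens; pixels are square), "cx", "cy" (the principal point, pixels), "cam_to_world" (4x4, takes a point from camera to world coordinates). Camera axes: x right, y down, z forward; pixel columns grow to the right and rows downward; lengths in m; the calibration is good to about 2 mm. A picture is of the moment at which its call begins. camera_model takes no time and is no camera call.
- ctrl.close_job(): hands the job in; it is judged then, once.
The state is a dict: "clock": time; "joint_pos": joint angles; "qvel": joint speeds; "tau": joint torques, N m; "tool_pos": TCP position; "orientation": TCP orientation; "force": force on the tool from outside, world axes, zero at the start; "moment": the same for the moment, N m; "opening": finger opening in m; "gripper_force": force on a finger pad.
Only numpy, scipy, OpenCV 4.12 (cv2) and the standard library are available. Lean on these libraries where they do the work, as an engineer would, in place of code of your own. Each camera call takes 0.05 s, during which the arm holds its last target. There are 200 camera calls.

## Task

Set out the assembly board for rebuilding the garage-door rollers: drop the long bushing and then the short one into the upright tube, so that the short one ends on top of the long one, and stand the grease tin on the board midway between the tube and the vise, with the roller centred on top of the tin, stem up. Stand the oil bottle upright on the board directly behind the vise (at the board's rear edge side, away from the robot), wholly on the board. Leave the tape measure and the padlock where they are.

Things in the scene. Friction and masses are not known exactly. Their poses are not given: they have to be found in the camera images.
- board: Brown wooden assembly board fixed to the bench, 12 mm thick, 200 x 320 mm, turned a little. Origin at the level of its underside, exactly midway between the tube and the vise. z up; x points to its rear edge, away from the robot (the board spans x from -70 to +130 mm); y along the row of tube and vise (-160 to +160 mm).
- tube: Upright grey gravity tube magazine on a 70 mm square, 6 mm thick steel foot, fixed on the board 105 mm to one side of the board's origin (+y or -y, it varies). Straight smooth bore (bushings slide down by their weight) 35 mm across, from 6 mm to 102 mm above the tube's origin, then a flared mouth that widens to 52 mm across (60 mm outside) at the top, 118 mm above the origin. Origin: centre of the foot's underside, on the board's top. Axes parallel to the board's.
- vise: Small blue bench vise fixed on the board 105 mm to the other side of the board's origin. Origin: centre of the underside of its base, on the board's top. Axes parallel to the board's: rear of the vise at x = +45 mm, screw and cross bar at the front out to x = -76 mm; 70 mm wide in y (82 mm over the cross bar's ends), 78 mm tall.
- long_bushing: Long white nylon bushing standing upright: 28 mm diameter, 56 mm tall, 10 mm hole. Origin: centre of its underside, z along its axis.
- short_bushing: Short brass bushing standing upright: 28 mm diameter, 34 mm tall, 17 mm hole. Origin: centre of its underside, z along its axis.
- tin: Low round closed metal grease tin with a flat top: 60 mm diameter, 34 mm tall. Origin: centre of its underside, z up.
- roller: Garage-door roller standing on its wheel with the steel stem up: black wheel 46 mm diameter, 16 mm thick, hub of 22 mm diameter up to 19 mm, then a stem of 10 mm diameter up to 85 mm above the underside. Best held by the stem. Origin: centre of the wheel's underside, z along the stem.
- oil_bottle: White oil bottle standing upright: cylindrical body of 50 mm diameter up to 80 mm, shoulder to 90 mm, a narrow black nozzle up to 106 mm. Origin: centre of its underside, z up.
- tape: Black tape measure, 68 x 34 mm and 64 mm tall, standing on the bench; not part of the job, leave it alone. Origin: centre of its underside.
- padlock: Brass padlock lying flat, about 80 x 42 mm and 22 mm thick; not part of the job, leave it alone. Origin: underside of its brass body.
Not all that is in view belongs to the job. What is meant by the tin is not green or orange, and is the larger of those in its own colour.

How it is judged (in metres and radians):
At the end, for the whole second after the job is handed in: In the tube the short bushing lies on the long one. Tin on the board within 15 mm (x, y) of midway; roller stem up on it, within 12 mm of centre. Bottle on the board, 66 to 107 mm behind the vise's origin, within 20 mm sideways. These three upright within 0.1 rad; all at rest (horizontal distance between each of long_bushing, short_bushing and tube below 0.006 m and z of long_bushing in the frame of tube below 0.01 m and z of short_bushing in the frame of tube between 0.056 and 0.068 m and x of tin in the frame of board between -0.015 and 0.015 m and y of tin in the frame of board between -0.015 and 0.015 m and z of tin in the frame of board between 0.008 and 0.016 m and horizontal distance between roller and tin below 0.012 m and z of roller in the frame of tin between 0.03 and 0.038 m and x of oil_bottle in the frame of vise between 0.066 and 0.107 m and y of oil_bottle in the frame of vise between -0.02 and 0.02 m and z of oil_bottle in the frame of vise between -0.004 and 0.004 m and angle between each of tin, roller, oil_bottle's own z axis and vertical below 0.1 rad and linear speed of each of long_bushing, short_bushing, tin, roller, oil_bottle below 0.02 m/s); the robot touches nothing.
It fails at once if the tape measure is moved by more than 20 mm (distance of tape from where it was at the start of the episode above 0.02 m).
It fails at once if the padlock is moved by more than 20 mm (distance of padlock from where it was at the start of the episode above 0.02 m).
It also fails if it takes over 138 s, if anything falls off the work surface, if the arm or the gripper's body presses on something with over 40 N, if the wrist force passes 120 N, or if a joint passes its speed limit or range.

## Working session

There is one attempt and no reset: what is moved stays moved. The work goes in short steps, Python scripts to look and compute and a tool call to move; the robot and the scene stay as the last step left them, time stands still between calls to the robot, and variables do not carry over. Pictures are saved under pics/ and viewed, at most 14 in all, crops included, and the job is handed in when it is done.

Besides the shell and the picture viewer there is one more tool, called by a JSON object that holds its "fn" and its "kwargs", one argument or row to a line. move_arm: Moves the arm, as the interface text tells. Its arguments: {"type":"object","properties":{"moves":{"type":"array"}},"required":["moves"]}

```bash
mkdir -p pics; cat > h.py <<'E'
import numpy as np, cv2
from plant import ctrl, vision
def snap(n):
    p,d=vision.snapshot(n); m=vision.camera_model(n); return p,d,m
def cloud(d,m):
    f=d.shape[0]/2/np.tan(np.radians(m["vertical_fov"])/2)
    v,u=np.mgrid[:d.shape[0],:d.shape[1]]
    P=np.stack([(u-m["cx"])*d/f,(v-m["cy"])*d/f,d],-1)
    T=np.array(m["cam_to_world"]); W=P@T[:3,:3].T+T[:3,3]; W[d<=0]=np.nan
    return W
E
python3 - <<'E'
from h import *
for n in("top","side"):
    p,d,m=snap(n); cv2.imwrite(f"pics/{n}0.png",p[...,::-1]); np.savez(f"{n}0.npz",p=p,d=d,W=cloud(d,m)); print(n,m)
print(ctrl.get_obs())
E
```

```text
top {'vertical_fov': 52.52461765891727, 'cx': 318.48030097472207, 'cy': 208.0431709072776, 'cam_to_world': array([[-0.01109295, -0.99097468,  0.13358944,  0.37090886],
       [-0.9998757 ,  0.01248978,  0.00962261,  0.04489784],
       [-0.01120426, -0.13346609, -0.99099004,  1.0996946 ],
       [ 0.        ,  0.        ,  0.        ,  1.        ]])}
side {'vertical_fov': 57.45277295252662, 'cx': 315.91830039570686, 'cy': 197.34652630823817, 'cam_to_world': array([[ 0.77689055, -0.29860113,  0.55432702, -0.06910362],
       [-0.6293932 , -0.39272473,  0.67054567, -0.68178625],
       [ 0.01747223, -0.86983024, -0.49304165,  0.56760824],
       [ 0.        ,  0.        ,  0.        ,  1.        ]])}
{'clock': 0.1, 'joint_pos': array([ 8.59500459e+01,  2.05872948e+01,  6.39035601e-01, -1.67473811e-02,
       -7.01340788e+01, -1.65072254e+01]), 'qvel': array([-0.05148956, -0.02354208,  0.12535027,  0.05759482, -0.01856483,
       -0.03761243]), 'tau': array([-9.45022475e-04, -5.84165347e+01,  2.93754745e+01,  7.01554298e+00,
        1.01949045e-02, -5.81516838e-05]), 'tool_pos': array([0.23689894, 0.63162266, 0.23371997]), 'orientation': array([ 1.79916582e+02, -8.30172096e-03, -2.05628759e+01]), 'force': array([ 0.3311465 , -0.26090214,  0.66015784]), 'moment': array([ 0.02603398,  0.01264767, -0.01492285]), 'gripper_force': 0.0, 'opening': 0.08769754221010136}
```

View pics/top0.png

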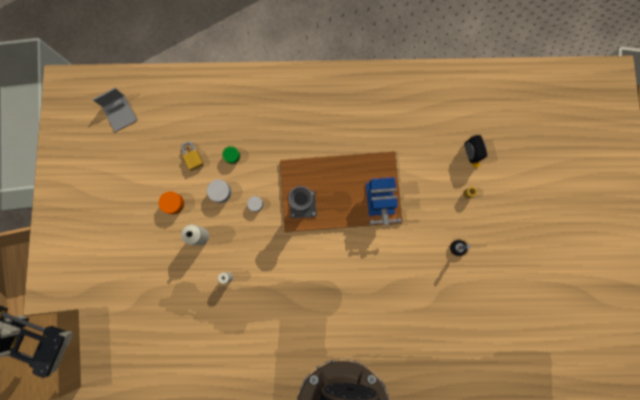

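View pics/side0.png

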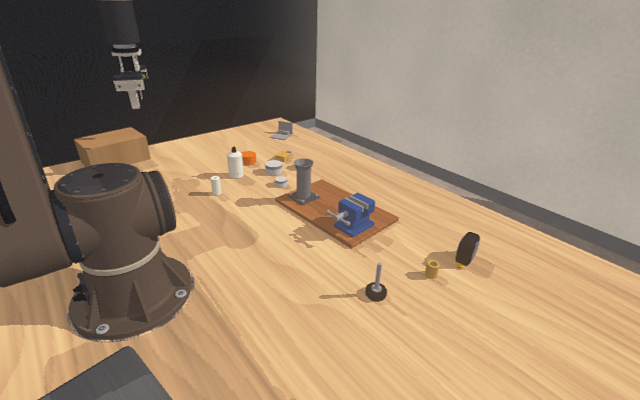

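The top view shows the tin at about (218,190), with a smaller grey decoy at (255,204). The bottle is at (193,235), long bushing (225,279), short bushing (471,192), roller (459,247), tube (302,199) and vise (382,197). The tape is at (476,149) and the padlock at (192,158). The side view agrees with this.

```bash
cat > meas.py <<'E'
from h import *
for n in ("top","side"):
    D=np.load(n+"0.npz"); W=D["W"]; p=D["p"]
    z=W[...,2]; tab=(abs(W[...,1])<0.7)&(W[...,0]>0.3)&(W[...,0]<0.95)
    print(n,"table z med",np.nanmedian(z[tab]),"pct",np.nanpercentile(z[tab],[5,25,75]))
    # board by colour/height
    b=(z>0.007)&(z<0.018)&tab&(abs(W[...,1])<0.3)
    hsv=cv2.cvtColor(p,cv2.COLOR_RGB2HSV)
    b&=(hsv[...,2]<175)&(hsv[...,1]>110)
    q=W[b][:,:2].astype(np.float32)
    if len(q): 
        k,l,s,c=cv2.connectedComponentsWithStats(b.astype(np.uint8)); i=1+np.argmax(s[1:,4]); q=W[l==i][:,:2].astype(np.float32); print("board",len(q),cv2.minAreaRect(q),np.nanmedian(z[l==i]))
    o=(z>0.019)&(z<0.3)&tab&(np.hypot(W[...,0],W[...,1])>0.3)
    k,l,s,c=cv2.connectedComponentsWithStats(o.astype(np.uint8))
    for i in range(1,k):
        if s[i,4]<12: continue
        Q=W[l==i]; zt=np.percentile(Q[:,2],95); T=Q[Q[:,2]>zt-0.008]
        print(s[i,:5],"top z %.3f"%zt,"topmid",np.round((T.min(0)+T.max(0))/2,3)[:2],"ext",np.round(np.ptp(T,axis=0)[:2],3),"allmid",np.round((Q.min(0)+Q.max(0))/2,3)[:2],"rgb",np.median(p[l==i],axis=0))
E
python3 meas.py
```

```text
top table z med -0.0010300059164038977 pct [-0.00465264 -0.00255522  0.00071748]
board 6154 ((0.5639617443084717, -0.003940001130104065), (0.20057539641857147, 0.3200027346611023), 3.759982109069824) 0.01071425097189116
[ 92  88  29  18 217] top z 0.052 topmid [0.833 0.639] ext [0.035 0.064] allmid [0.834 0.639] rgb [52. 52. 49.]
[465 135  23  29 472] top z 0.064 topmid [ 0.668 -0.369] ext [0.065 0.042] allmid [ 0.669 -0.368] rgb [26.5 24.  24. ]
[222 146  17  17 226] top z 0.028 topmid [0.668 0.295] ext [0.046 0.044] allmid [0.668 0.295] rgb [ 11. 114.  38.]
[183 150  19  20 189] top z 0.024 topmid [0.655 0.4  ] ext [0.053 0.049] allmid [0.655 0.4  ] rgb [171. 129.  35.]
[ 366  178   36   48 1138] top z 0.091 topmid [ 0.543 -0.11 ] ext [0.08  0.067] allmid [ 0.524 -0.114] rgb [37.  64.  97.5]
[207 180  23  23 416] top z 0.036 topmid [0.566 0.324] ext [0.058 0.059] allmid [0.565 0.325] rgb [167. 162. 154.]
[289 186  25  27 425] top z 0.130 topmid [0.528 0.098] ext [0.057 0.056] allmid [0.53  0.098] rgb [65. 63. 62.]
[465 187  12  11  81] top z 0.036 topmid [ 0.553 -0.351] ext [0.027 
[... 1555 characters left out ...]
10  15 123] top z 0.057 topmid [0.331 0.301] ext [0.025 0.025] allmid [0.332 0.3  ] rgb [197. 182. 165.]
[274 176  13   7  65] top z 0.024 topmid [0.529 0.228] ext [0.041 0.04 ] allmid [0.529 0.228] rgb [216. 205. 200.]
[ 325  193   50   43 1231] top z 0.090 topmid [ 0.541 -0.11 ] ext [0.08  0.068] allmid [ 0.523 -0.114] rgb [ 74.  90. 122.]
[456 232  24  30 487] top z 0.063 topmid [ 0.666 -0.369] ext [0.065 0.039] allmid [ 0.664 -0.369] rgb [71. 59. 49.]
[426 260  13  13 133] top z 0.033 topmid [ 0.55  -0.352] ext [0.028 0.027] allmid [ 0.55  -0.352] rgb [155. 120.  67.]
[371 263  11  26 124] top z 0.084 topmid [ 0.403 -0.317] ext [0.008 0.01 ] allmid [ 0.402 -0.315] rgb [122.  114.  108.5]
```

{"fn": "move_arm", "kwargs": {
  "moves": [8.7, 0, 0, 0, 0, 0, -0.12, 8.7, 0, 0, 0, 0, 0, -0.12, 8.7, 0, 0, 0, 0, 0, -0.12, 8.7, 1.2, 4.1, 0, 0, 0, 0, 8.7, 1.2, 4.1, 0, 0, 0, 0, 8.7, 1.2, 4.1, 0, 0, 0, 0, 8.7, 1.2, 4.1, 0, 0, 0, 0, 8.7, 1.2, 4.1, 0, 0, 0, 0]
}}

```text
clock: 0.9
tool_pos: [0.2974, 0.4251, 0.2342]
orientation: [180.0, 0.0, 0.1]
force: [1.3, -0.1, 0.3]
opening: 0.0868
gripper_force: 0.0
```

{"fn": "move_arm", "kwargs": {
  "moves": [8.7, 0.9, 3.1, 1.0, 0, 0, 0, 8.7, 0.9, 3.1, 2.0, 0, 0, 0, 8.7, 0.9, 3.1, 2.0, 0, 0, 0, 8.7, 0.9, 3.1, 2.0, 0, 0, 0, 8.7, 0, 0, 4.0, 0, 0, 0, 8.7, 0, 0, 4.0, 0, 0, 0, 8.7, 0, 0, 4.0, 0, 0, 0, 8.7, 0, 0, 0.4, 0, 0, 0]
}}

```text
clock: 1.7
tool_pos: [0.3319, 0.2998, 0.0369]
orientation: [179.6, 0.2, 0.0]
force: [-0.4, -0.1, 0.9]
opening: 0.0869
gripper_force: 0.0
```

{"fn": "move_arm", "kwargs": {
  "moves": [2, 0, 0, 0, 0, 0, 0, 2, 0, 0, 0, 0, 0, 0, 2, 0, 0, 0, 0, 0, 0, 2, 0, 0, 0, 0, 0, 0, 2, 0, 0, 0, 0, 0, 0, 2, 0, 0, 0, 0, 0, 0, 2, 0, 0, 0, 0, 0, 0, 2, 0, 0, 0, 0, 0, 0]
}}

```text
clock: 2.5
tool_pos: [0.3334, 0.3031, 0.0406]
orientation: [-180.0, -0.0, 0.1]
force: [0.1, -0.3, 0.3]
opening: 0.0286
gripper_force: 0.2
```

{"fn": "move_arm", "kwargs": {
  "moves": [2, 0, 0, 0, 0, 0, 0, 2, 0, 0, 0, 0, 0, 0, 2, 0, 0, -2, 0, 0, 0, 2, 0, 0, -4, 0, 0, 0, 2, 0, 0, -4, 0, 0, 0, 2, 0, 0, -4, 0, 0, 0, 2, 0, 0, -2, 0, 0, 0, 2, 0, 0, 0, 0, 0, 0]
}}

```text
clock: 3.3
tool_pos: [0.3343, 0.3046, 0.2037]
orientation: [-179.7, -0.2, 0.1]
force: [-0.2, 0.9, -1.1]
opening: 0.0269
gripper_force: 29.9
```

{"fn": "move_arm", "kwargs": {
  "moves": [2, 2.4, 2.55, 0, 0, 0, 0, 2, 2.4, 2.55, 0, 0, 0, 0, 2, 2.4, 2.55, 0, 0, 0, 0, 2, 2.4, 2.55, 0, 0, 0, 0, 2, 2.4, 2.55, 0, 0, 0, 0, 2, 2.4, 2.55, 0, 0, 0, 0, 2, 2.4, 2.55, 0, 0, 0, 0, 2, 2.4, 2.55, 0, 0, 0, 0]
}}

```text
clock: 4.1
tool_pos: [0.5259, 0.0979, 0.1992]
orientation: [180.0, 0.1, 0.1]
force: [0.3, 0.6, -0.6]
opening: 0.0272
gripper_force: 29.9
```

{"fn": "move_arm", "kwargs": {
  "moves": [2, 0, 0, 0, 0, 0, 0, 2, 0, 0, 0, 0, 0, 0, 2, 0, 0, 0, 0, 0, 0]
}}

```text
clock: 4.4
tool_pos: [0.525, 0.0994, 0.1997]
orientation: [180.0, 0.1, 0.1]
force: [0.3, 1.1, 0.2]
opening: 0.0271
gripper_force: 29.9
```

```bash
python3 - <<'E'
from h import *
o=[]
for n,(u,v) in (("top",(302,195)),("side",(303,165))):
    p,d,m=snap(n); c=p[v-50:v+50,u-65:u+65]; o.append(cv2.resize(c,None,fx=3,fy=3,interpolation=cv2.INTER_CUBIC))
cv2.imwrite("pics/a1.png",np.hstack(o)[...,::-1])
E
```

```text
(no output)
```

View pics/a1.png

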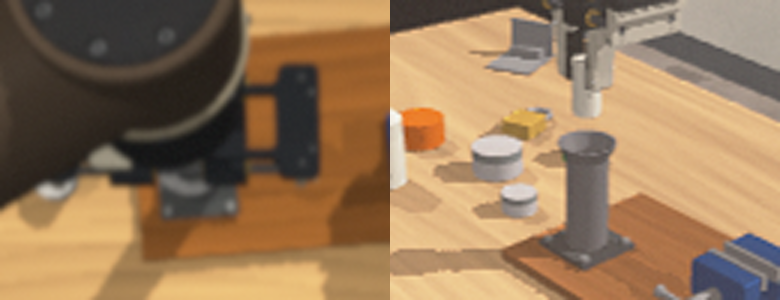

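The side view shows the bushing centred over the tube mouth, both at column 587 of the crop. I'll lower it in slowly.

{"fn": "move_arm", "kwargs": {
  "moves": [2, 0, 0, 2, 0, 0, 0, 2, 0, 0, 1, 0, 0, 0, 2, 0, 0, 1, 0, 0, 0, 2, 0, 0, 0.7, 0, 0, 0, 2, 0, 0, 0.3, 0, 0, 0, 2, 0, 0, 0, 0, 0, 0]
}}

```text
clock: 5.1
tool_pos: [0.5256, 0.0993, 0.1503]
orientation: [180.0, 0.0, 0.1]
force: [-0.5, 0.1, -0.5]
opening: 0.0267
gripper_force: 29.9
```

No contact force. Releasing it and rising.

{"fn": "move_arm", "kwargs": {
  "moves": [5, 0, 0, 0, 0, 0, 0, 5, 0, 0, 0, 0, 0, 0, 5, 0, 0, 0, 0, 0, 0, 5, 0, 0, 0, 0, 0, 0, 5, 0, 0, -2, 0, 0, 0, 5, 0, 0, -4, 0, 0, 0, 5, 0, 0, -4, 0, 0, 0, 5, 0, 0, 0, 0, 0, 0]
}}

```text
clock: 5.9
tool_pos: [0.5285, 0.1002, 0.2566]
orientation: [-179.8, -0.5, 0.1]
force: [0.6, -0.2, -0.8]
opening: 0.0505
gripper_force: 0.0
```

```bash
python3 - <<'E'
from h import *
p,d,m=snap("side"); cv2.imwrite("pics/a2.png",cv2.resize(p[110:230,200:340],None,fx=3,fy=3)[...,::-1])
E
```

```text
(no output)
```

View pics/a2.png

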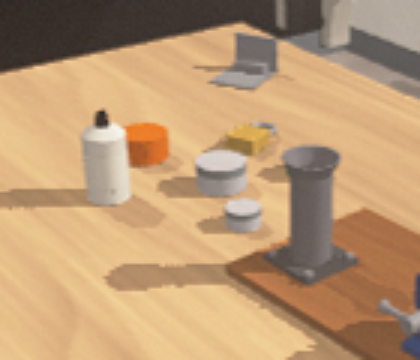

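The long bushing has gone into the tube: the mouth at (310,160) in the crop is empty and nothing is lying outside. Next is the short bushing.

{"fn": "move_arm", "kwargs": {
  "moves": [8.7, 0.26, 4.5, 0, 0, 0, 0, 8.7, 0.26, 4.5, 0, 0, 0, 0, 8.7, 0.26, 4.5, 0, 0, 0, 0, 8.7, 0.26, 4.5, 0, 0, 0, 0, 8.7, 0.26, 4.5, 0, 0, 0, 0, 8.7, 0.26, 4.5, 0, 0, 0, 0, 8.7, 0.26, 4.5, 0, 0, 0, 0, 8.7, 0.26, 4.5, 0, 0, 0, 0]
}}

```text
clock: 6.75
tool_pos: [0.5464, -0.2624, 0.2496]
orientation: [-180.0, 0.1, 0.1]
force: [1.4, 0.6, 1.0]
opening: 0.0868
gripper_force: 0.0
```

{"fn": "move_arm", "kwargs": {
  "moves": [8.7, 0.26, 4.5, 0, 0, 0, 0, 8.7, 0.26, 4.5, 0, 0, 0, 0, 8.7, 0, 0, 4, 0, 0, 0, 8.7, 0, 0, 4, 0, 0, 0, 8.7, 0, 0, 4, 0, 0, 0, 8.7, 0, 0, 0, 0, 0, 0]
}}

```text
clock: 7.35
tool_pos: [0.548, -0.3491, 0.1236]
orientation: [-179.7, 0.6, -0.0]
force: [0.2, -0.1, -0.4]
opening: 0.0872
gripper_force: 0.0
```

{"fn": "move_arm", "kwargs": {
  "moves": [8.7, 0, 0.1, 4, 0, 0, 0, 8.7, 0, 0, 4, 0, 0, 0, 8.7, 0, 0, 2.4, 0, 0, 0, 8.7, 0, 0, 0, 0, 0, 0, 8.7, 0, 0, 0, 0, 0, 0]
}}

```text
clock: 7.85
tool_pos: [0.5533, -0.352, 0.0282]
orientation: [179.9, -0.0, 0.1]
force: [0.9, -0.2, 0.5]
opening: 0.0869
gripper_force: 0.0
```

{"fn": "move_arm", "kwargs": {
  "moves": [2, 0, 0, 0, 0, 0, 0, 2, 0, 0, 0, 0, 0, 0, 2, 0, 0, 0, 0, 0, 0, 2, 0, 0, 0, 0, 0, 0, 2, 0, 0, 0, 0, 0, 0, 2, 0, 0, 0, 0, 0, 0, 2, 0, 0, 0, 0, 0, 0, 2, 0, 0, 0, 0, 0, 0]
}}

```text
clock: 8.65
tool_pos: [0.5522, -0.3516, 0.0265]
orientation: [-180.0, 0.0, 0.1]
force: [0.1, -1.5, 0.1]
opening: 0.0282
gripper_force: 0.3
```

{"fn": "move_arm", "kwargs": {
  "moves": [2, 0, 0, 0, 0, 0, 0, 2, 0, 0, 0, 0, 0, 0]
}}

```text
clock: 8.85
tool_pos: [0.5522, -0.3516, 0.0265]
orientation: [180.0, 0.0, 0.1]
force: [-0.2, -0.6, 0.0]
opening: 0.0264
gripper_force: 30.0
```

{"fn": "move_arm", "kwargs": {
  "moves": [2, 0, 0, -2, 0, 0, 0, 2, 0, 0, -4, 0, 0, 0, 2, 0, 0, -4, 0, 0, 0, 2, 0, 0, -4, 0, 0, 0, 2, 0, 0, -3, 0, 0, 0, 2, -0.26, -4.5, 0, 0, 0, 0, 2, -0.26, -4.5, 0, 0, 0, 0, 2, -0.26, -4.5, 0, 0, 0, 0]
}}

```text
clock: 9.65
tool_pos: [0.5437, -0.2155, 0.1966]
orientation: [-180.0, -0.0, -0.0]
force: [0.9, 1.5, -0.3]
opening: 0.0262
gripper_force: 30.0
```

{"fn": "move_arm", "kwargs": {
  "moves": [2, -0.26, -4.5, 0, 0, 0, 0, 2, -0.26, -4.5, 0, 0, 0, 0, 2, -0.26, -4.5, 0, 0, 0, 0, 2, -0.26, -4.5, 0, 0, 0, 0, 2, -0.26, -4.5, 0, 0, 0, 0, 2, -0.26, -4.5, 0, 0, 0, 0, 2, -0.26, -4.5, 0, 0, 0, 0, 2, 0, 0, 0, 0, 0, 0]
}}

```text
clock: 10.45
tool_pos: [0.5256, 0.1027, 0.1967]
orientation: [-180.0, -0.0, 0.3]
force: [0.0, -0.3, -0.1]
opening: 0.026
gripper_force: 30.0
```

{"fn": "move_arm", "kwargs": {
  "moves": [2, 0, 0, 0, 0, 0, 0, 2, 0, 0, 0, 0, 0, 0]
}}

```text
clock: 10.65
tool_pos: [0.5254, 0.0978, 0.1964]
orientation: [180.0, 0.0, 0.1]
force: [-0.9, -0.9, -0.4]
opening: 0.0264
gripper_force: 30.0
```

{"fn": "move_arm", "kwargs": {
  "moves": [2, 0, -0.1, 2.4, 0, 0, 0, 2, 0, 0, 1, 0, 0, 0, 2, 0, 0, 1, 0, 0, 0, 2, 0, 0, 0.6, 0, 0, 0, 2, 0, 0, 0.4, 0, 0, 0, 2, 0, 0, 0, 0, 0, 0, 2, 0, 0, 0, 0, 0, 0]
}}

```text
clock: 11.35
tool_pos: [0.5259, 0.0994, 0.1429]
orientation: [-180.0, -0.0, 0.1]
force: [0.3, -0.3, 0.4]
opening: 0.0267
gripper_force: 30.0
```

{"fn": "move_arm", "kwargs": {
  "moves": [5, 0, 0, 0, 0, 0, 0, 5, 0, 0, 0, 0, 0, 0, 5, 0, 0, 0, 0, 0, 0, 5, 0, 0, 0, 0, 0, 0, 5, 0, 0, -1, 0, 0, 0, 5, 0, 0, -3, 0, 0, 0, 8.7, 0, 0, -4, 0, 0, 0, 8.7, 0, 0, 0, 0, 0, 0]
}}

```text
clock: 12.15
tool_pos: [0.5286, 0.1003, 0.2289]
orientation: [-179.8, -0.5, 0.1]
force: [0.1, 0.2, 0.4]
opening: 0.0607
gripper_force: 0.0
```

{"fn": "move_arm", "kwargs": {
  "moves": [8.7, -1.2, -4, 0, 0, 0, 0, 8.7, -1.2, -4, 0, 0, 0, 0, 8.7, -1.2, -4, 0, 0, 0, 0, 8.7, -1.2, -4, 0, 0, 0, 0, 8.7, -1.2, -4, 0, 0, 0, 0, 8.7, -1.2, -4, 0, 0, 0, 0, 8.7, -1.0, -3.7, 0, 0, 0, 0, 8.7, 0, 0, 0, 0, 0, 0]
}}

```text
clock: 12.95
tool_pos: [0.4425, 0.3802, 0.2229]
orientation: [-179.9, -0.0, 0.3]
force: [0.3, -1.1, 0.0]
opening: 0.0871
gripper_force: 0.0
```

```bash
python3 - <<'E'
from h import *
p,d,m=snap("top"); W=cloud(d,m)
v,u=199,302
s=W[v-14:v+14,u-14:u+14].reshape(-1,3); t=s[np.hypot(s[:,0]-.53,s[:,1]-.098)<.012]
print(len(t),np.round(np.nanpercentile(t[:,2],[5,25,50,75]),3), "expect 0.108 top of short")
cv2.imwrite("pics/a3.png",cv2.resize(p[160:240,240:400],None,fx=4,fy=4)[...,::-1])
print(ctrl.get_obs()["tool_pos"])
E
```

```text
68 [0.041 0.074 0.103 0.106] expect 0.108 top of short
[0.44266039 0.37835465 0.22281574]
```

View pics/a3.png

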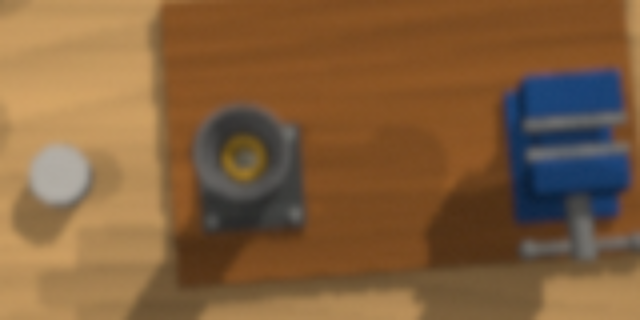

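The short brass bushing is in the tube at (243,157) in the crop. Its top reads about 0.106 m, so it is seated on the long one. Next is the bottle.

{"fn": "move_arm", "kwargs": {
  "moves": [8.7, 0.15, 0.1, 4, 0, 0, 0, 8.7, 0, 0, 4, 0, 0, 0, 8.7, 0, 0, 4, 0, 0, 0, 8.7, 0, 0, 3, 0, 0, 0, 8.7, 0, 0, 1.3, 0, 0, 0, 8.7, 0, 0, 0, 0, 0, 0, 4, 0, 0, 0, 0, 0, 0, 4, 0, 0, 0, 0, 0, 0]
}}

```text
clock: 13.8
tool_pos: [0.4457, 0.3762, 0.0616]
orientation: [-179.9, -0.1, 0.1]
force: [-0.8, 0.6, -0.2]
opening: 0.0763
gripper_force: 0.0
```

{"fn": "move_arm", "kwargs": {
  "moves": [4, 0, 0, 0, 0, 0, 0, 4, 0, 0, 0, 0, 0, 0, 4, 0, 0, 0, 0, 0, 0, 4, 0, 0, 0, 0, 0, 0, 4, 0, 0, 0, 0, 0, 0, 4, 0, 0, 0, 0, 0, 0]
}}

```text
clock: 14.4
tool_pos: [0.4454, 0.3762, 0.0603]
orientation: [-179.9, -0.1, 0.1]
force: [-0.1, 2.6, 6.1]
opening: 0.0497
gripper_force: 29.8
```

{"fn": "move_arm", "kwargs": {
  "moves": [4, 0, 0, -1, 0, 0, 0, 4, 0, 0, -3, 0, 0, 0, 4, 0, 0, -4, 0, 0, 0, 4, 0, 0, -4, 0, 0, 0, 4, 0, 0, -4, 0, 0, 0, 4, 0, 0, -1, 0, 0, 0, 4, 0, 0, 0, 0, 0, 0]
}}

```text
clock: 15.1
tool_pos: [0.4449, 0.3753, 0.2313]
orientation: [-179.9, -0.1, 0.1]
force: [0.4, 0.3, -2.1]
opening: 0.0502
gripper_force: 29.7
```

{"fn": "move_arm", "kwargs": {
  "moves": [4, 1.5, 4, 0, 0, 0, 0, 4, 1.5, 4, 0, 0, 0, 0, 4, 1.5, 4, 0, 0, 0, 0, 4, 1.5, 4, 0, 0, 0, 0, 4, 1.5, 4, 0, 0, 0, 0, 4, 1.5, 4, 0, 0, 0, 0, 4, 1.5, 4, 0, 0, 0, 0, 4, 1.5, 4, 0, 0, 0, 0]
}}

```text
clock: 15.9
tool_pos: [0.5641, 0.0533, 0.2271]
orientation: [179.9, 0.2, 0.1]
force: [0.9, 0.1, -1.9]
opening: 0.0493
gripper_force: 29.7
```

{"fn": "move_arm", "kwargs": {
  "moves": [4, 1.5, 4, 0, 0, 0, 0, 4, 1.5, 4, 0, 0, 0, 0, 4, 1.5, 4, 0, 0, 0, 0, 4, 1.5, 4, 0, 0, 0, 0, 4, 0, 0.1, 0, 0, 0, 0, 4, 0, 0, 0, 0, 0, 0, 4, 0, 0, 0, 0, 0, 0]
}}

```text
clock: 16.6
tool_pos: [0.6243, -0.1051, 0.2278]
orientation: [-180.0, 0.2, 0.1]
force: [-0.0, 0.9, -2.0]
opening: 0.0496
gripper_force: 29.7
```

```bash
python3 - <<'E'
from h import *
p,d,m=snap("side"); cv2.imwrite("pics/a4.png",cv2.resize(p[100:250,260:460],None,fx=3,fy=3)[...,::-1])
E
```

```text
(no output)
```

View pics/a4.png

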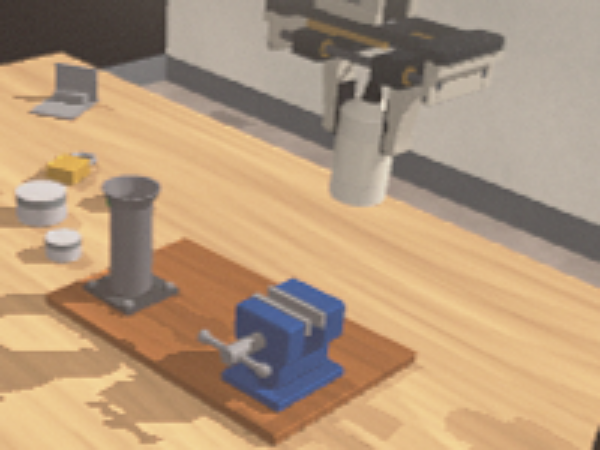

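The bottle hangs upright. I'll lower it behind the vise.

{"fn": "move_arm", "kwargs": {
  "moves": [4, 0.1, 0, 4, 0, 0, 0, 4, 0, 0, 4, 0, 0, 0, 4, 0, 0, 4, 0, 0, 0, 4, 0, 0, 2, 0, 0, 0, 4, 0, 0, 1, 0, 0, 0, 4, 0, 0, 0.3, 0, 0, 0, 4, 0, 0, 0, 0, 0, 0, 4, 0, 0, 0, 0, 0, 0]
}}

```text
clock: 17.45
tool_pos: [0.6274, -0.1052, 0.0781]
orientation: [-180.0, -0.1, 0.1]
force: [0.0, -0.3, -2.0]
opening: 0.0499
gripper_force: 29.7
```

{"fn": "move_arm", "kwargs": {
  "moves": [4, 0, 0, 0.2, 0, 0, 0, 4, 0, 0, 0.2, 0, 0, 0, 4, 0, 0, 0.1, 0, 0, 0, 4, 0, 0, 0, 0, 0, 0]
}}

```text
clock: 17.85
tool_pos: [0.627, -0.1055, 0.0723]
orientation: [180.0, -0.1, 0.1]
force: [-0.4, 0.8, 3.6]
opening: 0.0494
gripper_force: 29.7
```

{"fn": "move_arm", "kwargs": {
  "moves": [8.7, 0, 0, 0, 0, 0, 0, 8.7, 0, 0, 0, 0, 0, 0, 8.7, 0, 0, 0, 0, 0, 0, 8.7, 0, 0, 0, 0, 0, 0, 8.7, 0, 0, -1, 0, 0, 0, 8.7, 0, 0, -4, 0, 0, 0, 8.7, 0, 0, -4, 0, 0, 0, 8.7, 0, 0, -4, 0, 0, 0]
}}

```text
clock: 18.65
tool_pos: [0.6262, -0.1057, 0.2038]
orientation: [180.0, -0.0, 0.1]
force: [1.4, 0.0, -0.3]
opening: 0.0871
gripper_force: 0.0
```

{"fn": "move_arm", "kwargs": {
  "moves": [8.7, 0, 0, -3, 0, 0, 0, 8.7, -0.7, -4.5, 0, 0, 0, 0, 8.7, -0.7, -4.5, 0, 0, 0, 0, 8.7, -0.7, -4.5, 0, 0, 0, 0, 8.7, -0.7, -4.5, 0, 0, 0, 0, 8.7, -0.7, -4.5, 0, 0, 0, 0, 8.7, -0.7, -4.5, 0, 0, 0, 0, 8.7, -0.7, -4.5, 0, 0, 0, 0]
}}

```text
clock: 19.45
tool_pos: [0.5765, 0.2111, 0.2327]
orientation: [-180.0, -0.1, 0.1]
force: [1.2, -0.6, 0.5]
opening: 0.0871
gripper_force: 0.0
```

```bash
python3 - <<'E'
from h import *
o=ctrl.get_obs(); print(o["joint_pos"],o["tool_pos"],o["orientation"])
p,d,m=snap("side"); W=cloud(d,m)
f=200/np.tan(np.radians(m["vertical_fov"])/2)
g=(p.min(2)>90)&(abs(W[...,0]-.625)<.05)&(abs(W[...,1]+.105)<.05)&(W[...,2]>.02)&(W[...,2]<.13)
Q=W[g]; print(len(Q),"bottle mid",(Q.min(0)+Q.max(0))/2,np.ptp(Q,axis=0),Q[:,2].max())
E
```

```text
[ 3.83263237e+01  1.48821588e+01 -7.63354708e+00  1.22910309e-02
 -6.74235629e+01  5.17461259e+01] [0.57648794 0.21112995 0.23268777] [-1.79971315e+02 -5.47202402e-02  7.71486368e-02]
387 bottle mid [ 0.61119881 -0.1081887   0.068921  ] [0.06965217 0.061623   0.09771127] 0.11777663404552796
```

{"fn": "move_arm", "kwargs": {
  "moves": [8.7, 0, 0, 0, 0, 0, 0.131, 8.7, 0, 0, 0, 0, 0, 0.131, 8.7, 0, 0, 0, 0, 0, 0.131, 8.7, 0, 0, 0, 0, 0, 0.131, 8.7, 0, 0, 0, 0, 0, 0.131, 8.7, 0, 0, 0, 0, 0, 0.131, 8.7, 0, 0, 0, 0, 0, 0.131, 8.7, 0, 0, 0, 0, 0, 0.131]
}}

```text
clock: 20.3
tool_pos: [0.5771, 0.2092, 0.2324]
orientation: [-180.0, -0.0, -60.3]
force: [0.4, -0.4, -0.7]
opening: 0.0866
gripper_force: 0.0
```

{"fn": "move_arm", "kwargs": {
  "moves": [8.7, 0, 0, 0, 0, 0, 0.131, 8.7, 0, 0, 0, 0, 0, 0.131, 8.7, 0, 0, 0, 0, 0, 0.131, 8.7, 0, 0, 0, 0, 0, 0.131, 8.7, 0, 0, 0, 0, 0, 0]
}}

```text
clock: 20.8
tool_pos: [0.5771, 0.2093, 0.2323]
orientation: [-180.0, 0.0, -90.1]
force: [0.0, 0.5, 0.0]
opening: 0.0869
gripper_force: 0.0
```

{"fn": "move_arm", "kwargs": {
  "moves": [8.7, -3.85, 0.42, 0, 0, 0, 0, 8.7, -3.85, 0.42, 0, 0, 0, 0, 8.7, -3.85, 0.42, 0, 0, 0, 0, 8.7, 0, 0, 4, 0, 0, 0, 8.7, 0, 0, 4, 0, 0, 0, 8.7, 0, 0, 4, 0, 0, 0, 8.7, 0, 0, 4, 0, 0, 0, 8.7, 0, 0, 0, 0, 0, 0]
}}

```text
clock: 21.6
tool_pos: [0.5614, 0.3223, 0.0662]
orientation: [179.6, -0.4, -89.8]
force: [-1.5, -0.5, -0.6]
opening: 0.087
gripper_force: 0.0
```

{"fn": "move_arm", "kwargs": {
  "moves": [8.7, 0, 0, 2.5, 0, 0, 0, 8.7, 0, 0, 1.5, 0, 0, 0, 8.7, 0, 0, 1.2, 0, 0, 0, 8.7, 0, 0, 0, 0, 0, 0, 5, 0, 0, 0, 0, 0, 0, 5, 0, 0, 0, 0, 0, 0, 5, 0, 0, 0, 0, 0, 0, 5, 0, 0, 0, 0, 0, 0]
}}

```text
clock: 22.4
tool_pos: [0.5649, 0.3253, 0.0204]
orientation: [-179.9, 0.1, -90.0]
force: [1.4, 0.0, 0.9]
opening: 0.0607
gripper_force: 0.9
```

{"fn": "move_arm", "kwargs": {
  "moves": [5, 0, 0, 0, 0, 0, 0, 5, 0, 0, 0, 0, 0, 0, 5, 0, 0, 0, 0, 0, 0]
}}

```text
clock: 22.7
tool_pos: [0.5649, 0.3253, 0.0204]
orientation: [-179.9, 0.0, -90.0]
force: [-0.6, 0.7, 4.9]
opening: 0.0592
gripper_force: 30.0
```

{"fn": "move_arm", "kwargs": {
  "moves": [5, 0, 0, -1, 0, 0, 0, 5, 0, 0, -3, 0, 0, 0, 5, 0, 0, -4, 0, 0, 0, 5, 0, 0, -4, 0, 0, 0, 5, 0, 0, -4, 0, 0, 0, 5, 0, 0, 0, 0, 0, 0]
}}

```text
clock: 23.3
tool_pos: [0.5668, 0.3266, 0.1865]
orientation: [-179.6, 0.3, -90.0]
force: [0.5, 0.9, -2.1]
opening: 0.0594
gripper_force: 30.0
```

{"fn": "move_arm", "kwargs": {
  "moves": [5, 4.1, 0.41, 0, 0, 0, 0, 5, 4.1, 0.41, 0, 0, 0, 0, 5, 4.1, 0.41, 0, 0, 0, 0, 5, 4.1, 0.41, 0, 0, 0, 0, 5, 4.1, 0.41, 0, 0, 0, 0, 5, 4.1, 0.41, 0, 0, 0, 0, 5, 4.1, 0.41, 0, 0, 0, 0, 5, 4.1, 0.41, 0, 0, 0, 0]
}}

```text
clock: 24.1
tool_pos: [0.5305, -0.0047, 0.1793]
orientation: [179.9, 0.0, -90.0]
force: [1.1, 1.1, -1.9]
opening: 0.059
gripper_force: 30.0
```

{"fn": "move_arm", "kwargs": {
  "moves": [5, 0.3, 0, 0, 0, 0, 0, 5, 0, 0, 0, 0, 0, 0, 5, 0, 0, 0, 0, 0, 0]
}}

```text
clock: 24.4
tool_pos: [0.5315, -0.0058, 0.1794]
orientation: [180.0, 0.0, -90.0]
force: [0.5, -0.3, -2.4]
opening: 0.0593
gripper_force: 30.0
```

Down to a TCP height of 0.0324, with the tin resting on the board.

{"fn": "move_arm", "kwargs": {
  "moves": [5, 0, 0, 4, 0, 0, 0, 5, 0, 0, 4, 0, 0, 0, 5, 0, 0, 3.5, 0, 0, 0, 5, 0, 0, 1.5, 0, 0, 0, 5, 0, 0, 1, 0, 0, 0, 5, 0, 0, 0.3, 0, 0, 0, 5, 0, 0, 0.2, 0, 0, 0, 5, 0, 0, 0, 0, 0, 0]
}}

```text
clock: 25.2
tool_pos: [0.5323, -0.0056, 0.0353]
orientation: [-179.9, 0.0, -90.0]
force: [0.3, -0.4, -2.4]
opening: 0.0592
gripper_force: 30.0
```

{"fn": "move_arm", "kwargs": {
  "moves": [5, 0, 0, 0.2, 0, 0, 0, 5, 0, 0, 0, 0, 0, 0]
}}

```text
clock: 25.4
tool_pos: [0.532, -0.006, 0.0331]
orientation: [-179.9, 0.0, -90.0]
force: [0.9, 0.1, -1.7]
opening: 0.0597
gripper_force: 30.0
```

{"fn": "move_arm", "kwargs": {
  "moves": [5, 0, 0, 0.1, 0, 0, 0, 5, 0, 0, 0, 0, 0, 0, 8.5, 0, 0, 0, 0, 0, 0, 8.5, 0, 0, 0, 0, 0, 0, 8.5, 0, 0, 0, 0, 0, 0, 8.5, 0, 0, -2, 0, 0, 0, 8.5, 0, 0, -4, 0, 0, 0, 8.5, 0, 0, -4, 0, 0, 0]
}}

```text
clock: 26.2
tool_pos: [0.531, -0.0064, 0.1321]
orientation: [179.9, -0.0, -90.0]
force: [1.3, 0.4, -0.8]
opening: 0.0847
gripper_force: 0.0
```

{"fn": "move_arm", "kwargs": {
  "moves": [8.5, 0, 0, -4, 0, 0, 0, 8.5, 0, 0, -4, 0, 0, 0, 8.5, 3.9, 1.6, 0, 0, 0, 0, 8.5, 3.9, 1.6, 0, 0, 0, 0, 8.5, 3.9, 1.6, 0, 0, 0, 0, 8.5, 3.9, 1.6, 0, 0, 0, 0, 8.5, 3.9, 1.6, 0, 0, 0, 0, 8.5, 3.9, 1.6, 0, 0, 0, 0]
}}

```text
clock: 27.0
tool_pos: [0.4348, -0.2415, 0.2117]
orientation: [-180.0, -0.0, -90.0]
force: [1.2, -0.6, 0.0]
opening: 0.0847
gripper_force: 0.0
```

{"fn": "move_arm", "kwargs": {
  "moves": [8.5, 3.9, 1.6, 0, 0, 0, 0, 8.5, 3.8, 1.6, 0, 0, 0, 0, 8.5, 0, 0, 0, 0, 0, 0, 8.5, 0, 0, 0, 0, 0, 0]
}}

```text
clock: 27.4
tool_pos: [0.403, -0.3179, 0.2113]
orientation: [180.0, 0.0, -90.2]
force: [0.2, -0.5, -0.6]
opening: 0.0848
gripper_force: 0.0
```

```bash
python3 - <<'E'
from h import *
for n in ("top","side"):
    p,d,m=snap(n); W=cloud(d,m)
    for nm,c,z0,z1 in (("tin",(.532,-.006),.035,.06),("bottlebody",(.63,-.105),.055,.085),("roller",(.404,-.3165),.01,.022)):
        Q=W[(np.hypot(W[...,0]-c[0],W[...,1]-c[1])<.045)&(W[...,2]>z0)&(W[...,2]<z1)]
        if nm=="bottlebody": Q=Q[Q[:,0]>.595]
        if len(Q): print(n,nm,len(Q),np.round((Q.min(0)+Q.max(0))/2,4),np.round(np.ptp(Q,axis=0),3))
    o=p if n=="top" else o
cv2.imwrite("pics/a5.png",np.hstack([cv2.resize(o[140:260,270:410],None,fx=2.8,fy=2.8),cv2.resize(p[150:270,280:420],None,fx=2.8,fy=2.8)])[...,::-1])
E
```

```text
top tin 418 [ 0.5313 -0.0045  0.043 ] [0.059 0.058 0.015]
top bottlebody 59 [ 0.6199 -0.1001  0.0704] [0.038 0.045 0.029]
side tin 235 [ 0.5284 -0.0053  0.0417] [0.061 0.06  0.013]
side bottlebody 24 [ 0.623  -0.1231  0.0616] [0.028 0.008 0.013]
side roller 245 [ 0.4032 -0.3159  0.0158] [0.044 0.044 0.012]
```

View pics/a5.png

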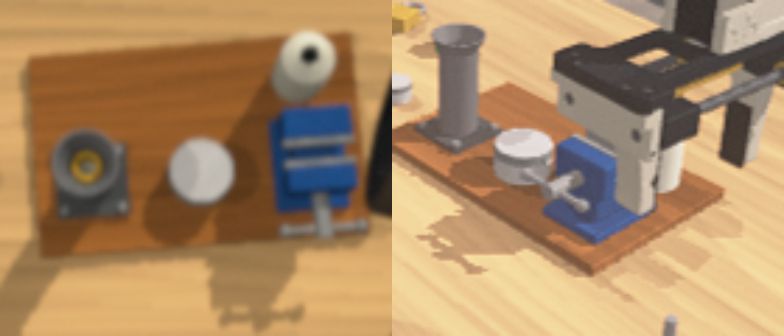

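The tin stands on the board between tube and vise, and the bottle is upright behind the vise, wholly on the board. Next is the roller.

{"fn": "move_arm", "kwargs": {
  "moves": [8.5, -0.1, 0, 4, 0, 0, 0, 8.5, 0, 0, 4, 0, 0, 0, 8.5, 0, 0, 4, 0, 0, 0, 8.5, 0, 0, 2.5, 0, 0, 0, 8.5, 0, 0, 1.1, 0, 0, 0, 8.5, 0, 0, 0, 0, 0, 0, 0.4, 0, 0, 0, 0, 0, 0, 0.4, 0, 0, 0, 0, 0, 0]
}}

```text
clock: 28.3
tool_pos: [0.4049, -0.3163, 0.0571]
orientation: [-179.9, -0.1, -90.0]
force: [0.1, -0.0, 1.2]
opening: 0.0743
gripper_force: 0.0
```

{"fn": "move_arm", "kwargs": {
  "moves": [0.4, 0, 0, 0, 0, 0, 0, 0.4, 0, 0, 0, 0, 0, 0, 0.4, 0, 0, 0, 0, 0, 0, 0.4, 0, 0, 0, 0, 0, 0, 0.4, 0, 0, 0, 0, 0, 0, 0.4, 0, 0, 0, 0, 0, 0, 0.4, 0, 0, 0, 0, 0, 0, 0.4, 0, 0, 0, 0, 0, 0]
}}

```text
clock: 29.1
tool_pos: [0.4038, -0.3162, 0.0556]
orientation: [-180.0, -0.0, -90.0]
force: [1.0, 0.2, -1.7]
opening: 0.0106
gripper_force: 3.0
```

{"fn": "move_arm", "kwargs": {
  "moves": [0.4, 0, 0, 0, 0, 0, 0, 0.4, 0, 0, 0, 0, 0, 0]
}}

```text
clock: 29.3
tool_pos: [0.4035, -0.316, 0.0554]
orientation: [180.0, 0.0, -90.0]
force: [0.1, 0.8, -1.1]
opening: 0.0095
gripper_force: 30.0
```

{"fn": "move_arm", "kwargs": {
  "moves": [0.4, 0, 0, -1, 0, 0, 0, 0.4, 0, 0, -3, 0, 0, 0, 0.4, 0, 0, -4, 0, 0, 0, 0.4, 0, 0, -4, 0, 0, 0, 0.4, 0, 0, -3, 0, 0, 0, 0.4, -3.9, -1.6, 0, 0, 0, 0, 0.4, -3.9, -1.6, 0, 0, 0, 0, 0.4, -3.9, -1.6, 0, 0, 0, 0]
}}

```text
clock: 30.1
tool_pos: [0.4517, -0.198, 0.2068]
orientation: [-179.9, 0.0, -90.1]
force: [0.8, -0.6, -0.6]
opening: 0.0095
gripper_force: 30.0
```

{"fn": "move_arm", "kwargs": {
  "moves": [0.4, -3.9, -1.6, 0, 0, 0, 0, 0.4, -3.9, -1.6, 0, 0, 0, 0, 0.4, -3.9, -1.6, 0, 0, 0, 0, 0.4, -3.9, -1.6, 0, 0, 0, 0, 0.4, -3.8, -1.5, 0, 0, 0, 0, 0.4, 0, 0, 0, 0, 0, 0, 0.4, 0, 0, 0, 0, 0, 0, 0.4, 0, 0, 0, 0, 0, 0]
}}

```text
clock: 30.9
tool_pos: [0.5302, -0.0055, 0.2058]
orientation: [180.0, -0.0, -90.0]
force: [0.5, -1.0, -1.3]
opening: 0.0094
gripper_force: 30.0
```

```bash
python3 - <<'E'
from h import *
p,d,m=snap("side"); cv2.imwrite("pics/a6.png",cv2.resize(p[100:230,270:420],None,fx=3,fy=3)[...,::-1])
E
```

```text
(no output)
```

View pics/a6.png

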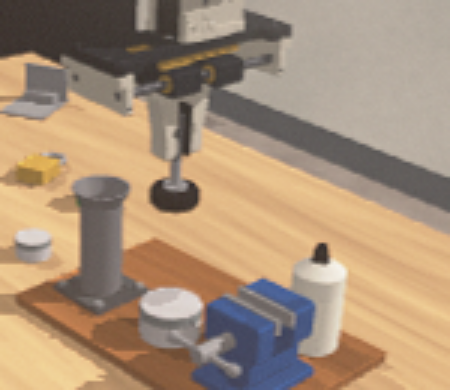

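The roller hangs vertical over the tin: columns 174 and 171 in the crop. Lowering it.

{"fn": "move_arm", "kwargs": {
  "moves": [0.4, 0, 0, 4, 0, 0, 0, 0.4, 0, 0, 3, 0, 0, 0, 0.4, 0, 0, 1.5, 0, 0, 0, 0.4, 0, 0, 1, 0, 0, 0, 0.4, 0, 0, 0.4, 0, 0, 0, 0.4, 0, 0, 0.2, 0, 0, 0, 0.4, 0, 0, 0, 0, 0, 0, 0.4, 0, 0, 0, 0, 0, 0]
}}

```text
clock: 31.75
tool_pos: [0.5312, -0.005, 0.1054]
orientation: [-179.9, 0.0, -90.0]
force: [-0.4, -0.5, -0.6]
opening: 0.0091
gripper_force: 30.0
```

{"fn": "move_arm", "kwargs": {
  "moves": [0.4, 0, 0, 0.15, 0, 0, 0, 0.4, 0, 0, 0.1, 0, 0, 0, 0.4, 0, 0, 0, 0, 0, 0]
}}

```text
clock: 32.05
tool_pos: [0.5306, -0.0051, 0.1021]
orientation: [-180.0, 0.0, -90.0]
force: [-0.2, 0.9, -0.3]
opening: 0.0094
gripper_force: 30.0
```

{"fn": "move_arm", "kwargs": {
  "moves": [0.4, 0, 0, 0.1, 0, 0, 0, 0.4, 0, 0, 0, 0, 0, 0, 5, 0, 0, 0, 0, 0, 0, 5, 0, 0, 0, 0, 0, 0, 5, 0, 0, 0, 0, 0, 0, 5, 0, 0, 0, 0, 0, 0, 5, 0, 0, 0, 0, 0, 0, 5, 0, 0, -2, 0, 0, 0]
}}

```text
clock: 32.85
tool_pos: [0.5289, -0.0055, 0.119]
orientation: [179.7, -0.1, -90.0]
force: [0.7, 0.4, 0.2]
opening: 0.0486
gripper_force: 0.0
```

{"fn": "move_arm", "kwargs": {
  "moves": [5, 0, 0, -4, 0, 0, 0, 5, 0, 0, -4, 0, 0, 0, 5, 0, 0, -3, 0, 0, 0, 5, -4, 0, 0, 0, 0, 0, 5, -4, 0, 0, 0, 0, 0, 5, -4, 0, 0, 0, 0, 0, 5, -4, 0, 0, 0, 0, 0, 5, -4, 0, 0, 0, 0, 0]
}}

```text
clock: 33.65
tool_pos: [0.5304, 0.1964, 0.2312]
orientation: [-180.0, 0.0, -90.0]
force: [1.8, 0.4, 0.6]
opening: 0.0497
gripper_force: 0.0
```

{"fn": "move_arm", "kwargs": {
  "moves": [5, -4, 0, 0, 0, 0, 0, 5, -4, 0, 0, 0, 0, 0, 5, -4, 0, 0, 0, 0, 0, 5, -4, 0, 0, 0, 0, 0, 5, 0, 0, 0, 0, 0, 0, 5, 0, 0, 0, 0, 0, 0]
}}

```text
clock: 34.25
tool_pos: [0.5302, 0.3557, 0.2303]
orientation: [180.0, -0.0, -89.9]
force: [0.3, -0.6, 0.0]
opening: 0.0499
gripper_force: 0.0
```

```bash
python3 - <<'E'
from h import *
O=[]
for n,(v,u) in (("top",(200,340)),("side",(195,345))):
    p,d,m=snap(n); W=cloud(d,m); O.append(cv2.resize(p[v-65:v+65,u-75:u+65],None,fx=2.8,fy=2.8))
    for nm,c,r,z0,z1 in (("wheel",(.531,-.005),.04,.053,.07),("stem",(.531,-.005),.02,.1,.16),("nozzle",(.627,-.105),.012,.107,.13),("tubein",(.526,.099),.009,.05,.12),("tape",(.667,-.369),.06,.05,.09),("padlock",(.655,.4),.06,.016,.04)):
        Q=W[(np.hypot(W[...,0]-c[0],W[...,1]-c[1])<r)&(W[...,2]>z0)&(W[...,2]<z1)]
        if len(Q): print(n,nm,len(Q),np.round((Q.min(0)+Q.max(0))/2,4),np.round(np.ptp(Q,axis=0),3),"zmax %.3f"%Q[:,2].max())
cv2.imwrite("pics/a7.png",np.hstack(O)[...,::-1])
E
```

```text
top wheel 210 [ 0.5304 -0.0062  0.0607] [0.045 0.042 0.015] zmax 0.068
top stem 20 [ 0.5292 -0.0058  0.1182] [0.007 0.009 0.027] zmax 0.132
top nozzle 27 [ 0.6245 -0.1021  0.114 ] [0.012 0.012 0.013] zmax 0.121
top tubein 22 [0.5261 0.0989 0.0799] [0.016 0.017 0.055] zmax 0.107
top tape 335 [ 0.6688 -0.3686  0.0581] [0.068 0.041 0.016] zmax 0.066
top padlock 183 [0.6571 0.3969 0.0212] [0.057 0.047 0.01 ] zmax 0.026
side wheel 127 [ 0.5272 -0.007   0.0613] [0.044 0.044 0.016] zmax 0.069
side stem 36 [ 0.5268 -0.0063  0.1161] [0.008 0.011 0.031] zmax 0.131
side nozzle 26 [ 0.6217 -0.1015  0.1129] [0.012 0.013 0.011] zmax 0.119
side tape 278 [ 0.6656 -0.3686  0.0576] [0.065 0.044 0.015] zmax 0.065
side padlock 70 [0.6639 0.402  0.0204] [0.078 0.058 0.009] zmax 0.025
```

View pics/a7.png

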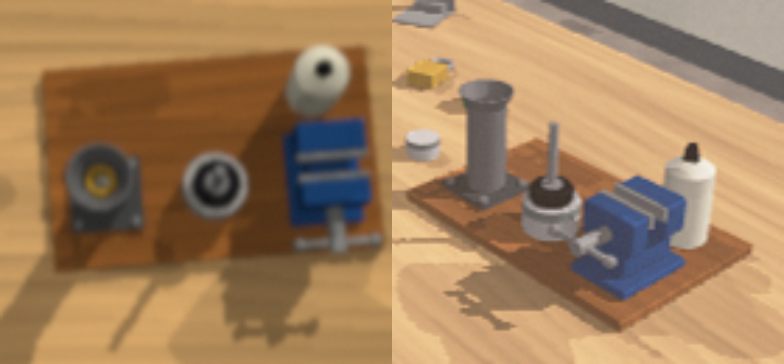

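Everything stands as required: the roller is on the tin (row/column match in both views), the bottle is behind the vise, and the tape and padlock have not moved.

```bash
python3 -c "
from plant import ctrl; print(ctrl.close_job())"
```

```text
the job is handed in; nothing more can be done
None
```

The job is handed in at about 34 s: both bushings are in the tube with the short one on top, the tin stands midway with the roller stem-up on it, the bottle is upright behind the vise, and the tape and padlock are where they were. The final camera check put everything within tolerance, but the hand-in returned no verdict.

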